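# Clamp, crease and release a book cover in a binding jig

## Task

Crease the joint between the two grey boards in the binding jig: slide the black lock grip all the way to its stop at the square block, which brings the clamp frame down, then take the T-handled creaser from its stand and run its tip along the bottom of the joint from the round-post side to the square-block side, whole length, slowly (about 4 cm a second). Hang the creaser back upright in its stand the way it hung and let go of it, then slide the lock grip fully back to its stop at the round post to free the boards. Leave the other things on the table where they are.

Things in the scene. Friction and masses are not known exactly. Their poses are not given: they have to be found in the camera images.
- jig: Plywood binding jig fixed to the table, 250 (its x) x 240 mm (its y), bed top 18 mm high; origin at the centre of its underside. Two grey boards, 5 mm thick, 180 mm long along y, are fixed on it with a straight open joint 14 mm wide between them at x = -25 mm. The lock's track runs along y at x = +100 mm; at its -y end a round post, at its +y end a square block, both 24 mm above the bed
- clampframe: Aluminium clamp frame around the joint, 10 mm thick; it sinks 1 mm for each 10 mm of the lock. Origin at the middle of its underside, on the joint's line. Bars along the jig's y 42 mm either side of the joint, cross bars 105 mm from its middle, 12 to 14 mm wide. Its top is 42 mm above the table when raised, 33 mm when down
- lock (a joint): Position of the lock grip along its track, m: 0 at the stop at the round post (clamp released), 0.090 at the stop at the square block (clamped). Grows along the jig's +y. It stays where it is left and takes 3 to 4 N to move; it starts part-way near the round-post end
- lock_grip (a point): Point to grip on the black lock grip: a ribbed upright fin 60 mm long along the jig's y (the sliding direction), 22 mm thick across it, on a dark steel carriage 70 x 44 mm. This point is on the fin's middle, 58 mm above the table, 12 mm below the fin's top; the carriage's top is 28 mm below it. Axes as the jig's
- joint_start (a point): Point on the floor of the joint (18 mm above the table, 5 mm below the boards' top), on its centre line, 15 mm short of its round-post end; axes as the jig's (y along the joint)
- joint_end (a point): Point on the floor of the joint, on its centre line, 15 mm short of its square-block end, 150 mm from joint_start
- creaser: Loose T-handled creaser, about 110 g: a wooden bar 120 mm long (its x), 18 mm wide (y) and 18 mm high, with a round steel shank, 9 mm thick with a rounded tip, reaching 50 mm straight down from the bar's middle. Total height 68 mm. Origin at the tip, z up towards the bar. The same either way round
- creaser_tip (a point): The tip of the creaser's shank (same point as its origin)
- creaser_grip (a point): Centre of the creaser's wooden bar, 59 mm above the tip
- stand: Dark wooden stand fixed to the table, to the left or to the right of the jig: base 120 mm (its x) x 70 mm, 6 mm thick, origin at the centre of its underside. Two posts at x = +-44 mm, 14 mm thick, each with an open-topped notch 28 mm wide (along y), its floor 62 mm and its cheeks 76 mm above the table. The creaser's bar lies along x in both notches
- stand_rest (a point): Where the centre of the creaser's bar lies when it hangs in the stand, 71 mm above the table; the shank hangs between the posts (74 mm clear), its tip 12 mm above the table. Axes as the stand's
- tin: Open steel tin, 120 x 100 x 50 mm, with odds and ends in it; not part of the job; origin at its underside or end
- mug: White mug, 80 mm wide, 95 mm high; not part of the job; origin at its underside or end
- jar: Glass jar with a black cap, 66 mm wide, 80 mm high; not part of the job; origin at its underside or end
- screwdriver: Screwdriver lying flat; not part of the job; origin at its underside or end
- spool: Wooden spool standing upright, 48 mm wide, 60 mm high; not part of the job; origin at its underside or end
Mind the look-alikes: they are no part of the job. Several things have the shape of the creaser; the one meant has the colours described above.

How it is judged:
By the outcome, as a careful person would: the job done as asked, in the order asked, and still so for the second after the job is handed in, with the robot touching nothing.
It also fails if it takes over 72 s, if anything falls off the work surface, if the arm or the gripper's body presses on something with over 40 N, if the wrist force passes 120 N, or if a joint passes its speed limit or range.

## Robot

A 6-joint arm with a two-finger parallel gripper is mounted at the origin on the work surface. World frame = base frame: x ahead of the robot, y to its left, z up, the work surface at z = 0. Lengths are in m, angles in rad, forces in N, time in s.
With the tool pointing down it reaches from about 0.375 to 0.9 m from the base axis. Payload 3.1 kg.
Tool frame: the origin (TCP) lies at the centre of the arm's flange, where the gripper is bolted on; the fingertips stand 173 mm ahead of it and the grasp point (between the pads) lies 155 mm ahead of it (tip_extent is the distance from the TCP to the fingertips, in m); z points along the fingers, y is the direction in which the jaws open and shut (so a half turn about z gives the same grasp; the last joint's range is limited). The gripper opens to 85 mm and grips with 20 to 120 N. Pads are 22 mm wide; open, the fingers measure 114 mm over their backs; the gripper's body (76 mm by 85 mm) begins 54 mm behind the grasp point. The pads swing forward as they close: fully open they stand 13 mm farther back than shut.
Start: joints at [-1.403, 0.527, 1.433, -0, 1.181, -0.178], TCP at [0.212, -0.588, 0.405] pointing down, gripper open.
Joint ranges: [-3.08, 3.08], [-0.75, 2.2], [0.22, 2.44], [-1.43, 4.57], [0, 2.65], [-2.85, 2.85]. Speed limits (rad/s): [2.79, 2.79, 3.14, 3.14, 3.14, 3.14].

## Interface

Orientations are given as a unit quaternion [x, y, z, w].
In Python, from station import sense, snapshot, sign_off, tip_extent gives the robot as it stands. The module is installed in compiled form; this text tells all that it offers.
- The arm moves only by the tool servo_tool, never from a script. Its argument "rows" is a list of rows, each a list of 3 entries, a list of its own where there are three numbers: the shift along the tool's x, y, z in mm, then the turn about the tool's z in degrees, then the opening, from -1 (shut) to 1 (fully open), so that 0 is half open. A call has 1 to 8 rows; each row is the pose to reach, as a shift and turn from the pose measured when the call began, along the tool's axes at that moment; what a row does not reach only later rows make up. A row lasts 1/10 s, in which the tool goes at most 50 mm and 8.59 degrees, less where a joint would pass 70% of its speed; a pose out of reach is approached as far as the arm can. A call with a gripper value outside its range is refused whole. The fingers move at their own pace and stop on an object; "force" is the grip in N (left out, the last holds). Time passes only in rows, so rows that repeat a pose let the fingers close. It gives the time, the measured TCP pose, the force and the opening at its end, in the units of the state.
- sense(): the state, without advancing time (a new reading comes with each control period).
- snapshot(name): name is "scene" or "top" or "wrist"; returns a dict with "image" (480x640x3 uint8, blue, green, red), "z_map" (480x640 float32, m along the optical axis (not along the pixel's ray), 0 where there is no reading), "vertical_fov" (degrees; the focal length in pixels is half the picture's height over the tangent of half this angle, whatever the lens; pixels are square), "cx", "cy" (the principal point, pixels), "k1" (the pictures are not rectified: a ray, as slopes to the right and down, at radius r is drawn at 1 + k1 r^2 times it, then the intrinsics apply), "cam_to_world" (4x4, takes a point from camera to world coordinates). Camera axes: x right, y down, z forward; pixel columns grow to the right and rows downward; lengths in m; the calibration is good to about 2 mm. A picture is of the moment at which its call begins.
- sign_off(): hands the job in, once; it reports no verdict.
The state is a dict: "t": time; "q": joint angles; "qd": joint speeds; "tau": joint torques, N m; "tcp_pos": TCP position; "tool_rot": TCP orientation; "force": force on the tool from outside, world axes, zero at the start; "ft_torque": the same for the moment, N m; "finger_gap": opening from 0.0 (shut) to 1.0 (fully open).
Only numpy, scipy, OpenCV 4.12 (cv2) and the standard library are available. Lean on these libraries where they do the work, as an engineer would, in place of code of your own. Each camera call takes 0.05 s, during which the arm holds its last target. There are 200 camera calls.

## Working session

There is one attempt and no reset: what is moved stays moved. The work goes in short steps, Python scripts to look and compute and a tool call to move; the robot and the scene stay as the last step left them, time stands still between calls to the robot, and variables do not carry over. Pictures are saved under pics/ and viewed, about 8 in all and at most 12, crops included, and the job is handed in when it is done.

Besides the shell and the picture viewer there is one more tool, called as name([rows], argument=value, ...), one row to a line, values as JSON. servo_tool: Moves the arm, as the interface text tells. Its arguments: {"type":"object","properties":{"rows":{"type":"array"},"force":{"type":"number"}},"required":["rows"]}

```bash
mkdir -p pics; cat > h.py <<'E'
import numpy as np,cv2
from station import sense,snapshot
def save(s,n): cv2.imwrite(f'pics/{n}.png',s['image']); np.savez(f'pics/{n}.npz',**s)
def load(n): return dict(np.load(f'pics/{n}.npz'))
def K(s):
    f=240/np.tan(np.radians(float(s['vertical_fov']))/2)
    return f,float(s['cx']),float(s['cy']),float(s['k1'])
def rays(s,uv):
    f,cx,cy,k1=K(s); uv=np.atleast_2d(np.asarray(uv,float))
    d=np.stack([(uv[:,0]-cx)/f,(uv[:,1]-cy)/f],1); x=d.copy()
    for _ in range(20): x=d/(1+k1*(x**2).sum(1,keepdims=True))
    return np.c_[x,np.ones(len(x))]
def onplane(s,uv,z):
    T=s['cam_to_world']; d=rays(s,uv)@T[:3,:3].T; o=T[:3,3]
    return o+d*((z-o[2])/d[:,2])[:,None]
def cloud(s):
    v,u=np.mgrid[:480,:640]; uv=np.c_[u.ravel(),v.ravel()]
    c=rays(s,uv)*s['z_map'].ravel()[:,None]
    P=(c@s['cam_to_world'][:3,:3].T+s['cam_to_world'][:3,3]).reshape(480,640,3)
    P[s['z_map']==0]=np.nan; return P
E
python3 - <<'E'
from h import *
for n in['scene','top','wrist']:
    s=snapshot(n); save(s,n+'0'); print(n,K(s),s['cam_to_world'].round(3).tolist())
st=sense(); print(st)
E
```

```text
scene (np.float64(477.012910632326), 319.3147261928437, 251.08864640543766, -0.09235358751967157) [[0.696, 0.545, -0.468, 1.111], [0.718, -0.518, 0.464, -0.711], [0.011, -0.659, -0.752, 1.012], [0.0, 0.0, 0.0, 1.0]]
top (np.float64(593.0267503121111), 312.3237259258165, 242.63046088116496, -0.03885288682794101) [[0.017, -0.998, 0.052, 0.44], [-1.0, -0.017, 0.009, -0.135], [-0.008, -0.052, -0.999, 1.476], [0.0, 0.0, 0.0, 1.0]]
wrist (np.float64(371.4248451487207), 320.1788897693158, 235.9989354171552, -0.0393992354720283) [[0.34, -0.899, -0.277, 0.283], [-0.941, -0.325, -0.098, -0.561], [-0.002, 0.294, -0.956, 0.374], [0.0, 0.0, 0.0, 1.0]]
{'t': 0.15, 'q': array([-1.40348720e+00,  5.28274373e-01,  1.43359915e+00,  2.60313698e-05,
        1.18137827e+00, -1.78465441e-01]), 'qd': array([ 0.00015675, -0.00411282, -0.00422252, -0.00130519,  0.00108179,
       -0.00042834]), 'tau': array([ 7.26309700e-04, -4.42742980e+01, -1.78276455e+01, -1.90390497e-04,
        5.61598557e-03, -1.28410878e-05]), 'tcp_pos': array([ 0.21183644, -0.58773606,  0.40394762]), 'tool_rot': array([ 9.85092695e-01,  1.72022367e-01,  1.66643544e-05, -8.29489090e-04]), 'force': array([-0.04414994,  1.49901906,  0.44127141]), 'ft_torque': array([ 0.00547665,  0.02121864, -0.01584494]), 'finger_gap': 1.000250871041701}
```

View pics/top0.png

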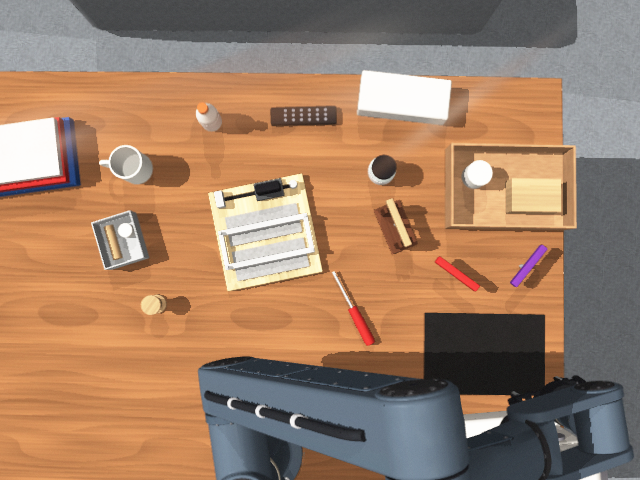

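View pics/scene0.png

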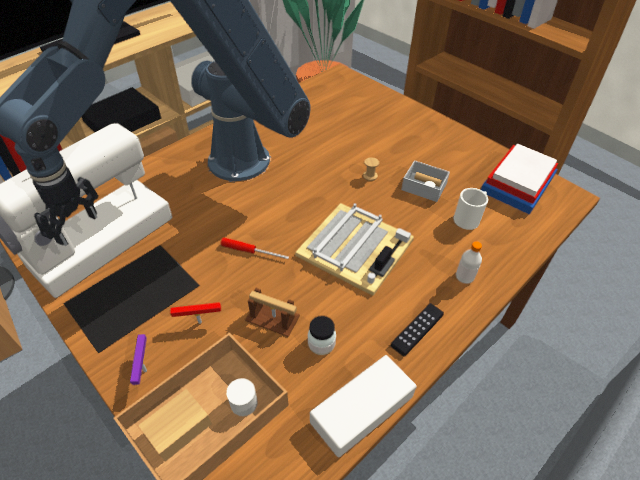

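Top view: the candidates for the creaser are the wooden bar in the dark stand at (398,223), the red one at (457,273) and the purple one at (529,265). There is also a stick in the tin at (113,240). The wooden one in the stand fits the description. In the jig, the lock grip is at (268,188), the round post at (293,184) and the square block at (220,198).

```bash
cat > m.py <<'E'
from h import *
s=load('top0'); P=cloud(s); im=s['image']; hsv=cv2.cvtColor(im,cv2.COLOR_BGR2HSV)
def box(mask,u0,v0,u1,v1):
    m=np.zeros((480,640),bool); m[v0:v1,u0:u1]=1; return m&mask
def rect(m,z):
    v,u=np.nonzero(m); w=onplane(s,np.c_[u,v],z)[:,:2]
    r=cv2.minAreaRect(w.astype(np.float32)); return np.round(r[0],4),np.round(r[1],4),round(r[2],2),len(u)
Z=P[...,2]
for nm,b,zz in[('jig',(200,165,335,300),(.012,.3)),('fin',(240,165,285,210),(.062,.1)),('bar',(365,190,425,260),(.073,.1)),('stand',(365,190,425,260),(.003,.1)),('posts/blk',(205,165,310,210),(.036,.06))]:
    m=box((Z>zz[0])&(Z<zz[1]),*b); print(nm,np.nanmedian(Z[m]).round(4),rect(m,np.nanmedian(Z[m])))
n,lab,stt,c=cv2.connectedComponentsWithStats(box((Z>.036)&(Z<.06),205,165,340,300).astype(np.uint8))
for i in range(1,n):
    if stt[i,4]>8: print(stt[i],np.nanmedian(P[lab==i],axis=0).round(4))
cr=im[160:300,200:430]; cv2.imwrite('pics/crop.png',cv2.resize(cr,None,fx=3.4,fy=3.4,interpolation=cv2.INTER_CUBIC))
E
python3 m.py
```

```text
jig 0.0217 (array([ 0.537 , -0.0188]), array([0.2636, 0.2665]), 12.69, 9633)
fin 0.0692 (array([ 0.6452, -0.0119]), array([0.024 , 0.0592]), 11.59, 239)
bar 0.0793 (array([ 0.565 , -0.3246]), array([0.1198, 0.0427]), 23.8, 462)
stand 0.0077 (array([ 0.5654, -0.3247]), array([0.1723, 0.147 ]), 0.72, 1760)
posts/blk 0.0418 (array([0.6381, 0.019 ]), array([0.0395, 0.2028]), 12.27, 222)
[289 180   8   8  51] [ 0.6583 -0.0717  0.0416]
[214 190  11  17 133] [0.6196 0.108  0.0417]
[267 191  10   3  14] [ 0.6365 -0.0215  0.0455]
[257 193   9   3  12] [0.6305 0.0058 0.0505]
[ 218  213   97   57 1246] [ 0.5151 -0.0079  0.0407]
```

View pics/crop.png

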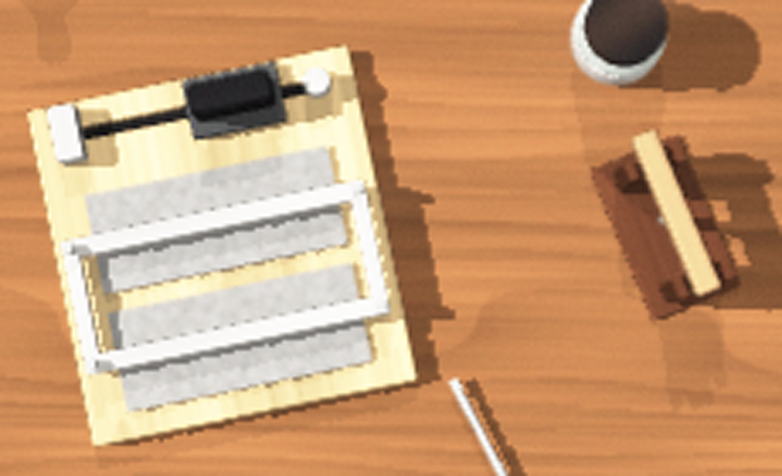

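The crop confirms the choice: a light wooden bar in the dark stand, with its steel shank visible at about crop (662,220). The round post is at crop (316,82), the square block at (66,132), and the fin lies beside the post.

```bash
cat >> m.py <<'E'
print('----')
H,S,V=cv2.split(hsv)
m=box((V>170)&(S<150)&(S>60)&(Z>.07),365,190,425,260); print('bar',rect(m,.080))
fm=box((S<40)&(V>200)&(Z>.036)&(Z<.046),218,205,325,272); print('frame',rect(fm,.042))
# joint: yellow band between boards inside frame
ym=box((S>60)&(V>150)&(Z>.012)&(Z<.03),225,215,318,268)
v,u=np.nonzero(ym); w=onplane(s,np.c_[u,v],.018)[:,:2]
f=np.array([.515,-.008]); 
for a in [12.15]:
    R=np.array([[np.cos(np.radians(a)),np.sin(np.radians(a))],[-np.sin(np.radians(a)),np.cos(np.radians(a))]])
    l=(w-f)@R.T; k=(abs(l[:,0])<.02)&(abs(l[:,1])<.075); print(k.sum(),l[k].mean(0)); p=np.polyfit(l[k][:,1],l[k][:,0],1); print('joint line',p,'yaw',a-np.degrees(np.arctan(p[0])),l[k].std(0))
    print('joint pt',(np.array([np.polyval(p,0),0])@R)+f)
E
python3 m.py | sed -n '/----/,$p'
```

```text
----
bar (array([ 0.565 , -0.3238]), array([0.1189, 0.0187]), 23.0, 380)
frame (array([ 0.5459, -0.0025]), array([0.1577, 0.2206]), 12.08, 1076)
169 [ 0.0036376  -0.01112712]
joint line [0.01757102 0.00383312] yaw 11.143358467759745 [0.0034666 0.0359157]
joint pt [ 0.51874726 -0.00719324]
```

```bash
cat > go.py <<'E'
import sys
from h import *
from scipy.spatial.transform import Rotation as Ro
def plan(x,y,zg,ang,depth=.155):
    "shift (mm, tool axes) and turn (deg) bringing the grasp point to x,y,zg with tool x at ang deg"
    s=sense(); R=Ro.from_quat(s['tool_rot']).as_matrix()
    g=np.array([x,y,zg])+[0,0,depth]
    d=R.T@(g-s['tcp_pos'])*1000
    cur=np.degrees(np.arctan2(R[1,0],R[0,0])); t=-((ang-cur+180)%360-180)
    print('t',round(s['t'],2),'shift',d.round(1),'dist',np.linalg.norm(d).round(),'turn',round(t,1),'tilt',np.degrees(np.arccos(-R[2,2])).round(2),'F',s['force'].round(1),'gap',round(s['finger_gap'],3))
if __name__=='__main__': plan(*map(float,sys.argv[1:5]))
E
python3 go.py .6452 -.0119 .158 102.1
```

```text
t 0.15 shift [ 602.8 -394.7   91.8] dist 726.0 turn -82.3 tilt 0.1 F [-0.   1.5  0.4] gap 1.0
```

servo_tool([
  [[38, -25, 0], -5, 1],
  [[76, -50, 0], -10, 1],
  [[114, -74, 0], -15, 1],
  [[152, -99, 0], -20, 1],
  [[190, -124, 0], -25, 1],
  [[228, -149, 0], -30, 1],
  [[266, -174, 0], -36, 1],
  [[302, -198, 0], -41, 1],
], force=40)

```text
t: 0.95
tcp_pos: [0.4297, -0.2973, 0.4043]
tool_rot: [0.861, 0.508, 0.0, -0.001]
force: [-0.2, 0.2, 0.5]
finger_gap: 1.0
```

```bash
python3 go.py .6452 -.0119 .158 102.1
```

```text
t 0.95 shift [353.9  50.5  91.8] dist 369.0 turn -41.1 tilt 0.12 F [-0.2  0.2  0.5] gap 1.0
```

servo_tool([
  [[45, 6, 10], -6, 1],
  [[90, 13, 22], -12, 1],
  [[135, 19, 35], -18, 1],
  [[180, 26, 47], -24, 1],
  [[225, 32, 60], -30, 1],
  [[270, 39, 72], -36, 1],
  [[315, 45, 82], -41, 1],
  [[354, 50, 92], -41, 1],
])

```text
t: 1.75
tcp_pos: [0.6458, -0.0095, 0.3118]
tool_rot: [0.628, 0.778, 0.001, -0.001]
force: [0.7, -0.9, -0.0]
finger_gap: 0.999
```

```bash
python3 - <<'E'
from h import *
s=snapshot('wrist'); save(s,'w1')
E
python3 go.py .6452 -.0119 .058 102.1
```

```text
t 1.8 shift [-6.6 -4.5 97.4] dist 98.0 turn 0.2 tilt 0.35 F [ 3.5  2.1 -1.3] gap 1.003
```

View pics/w1.png

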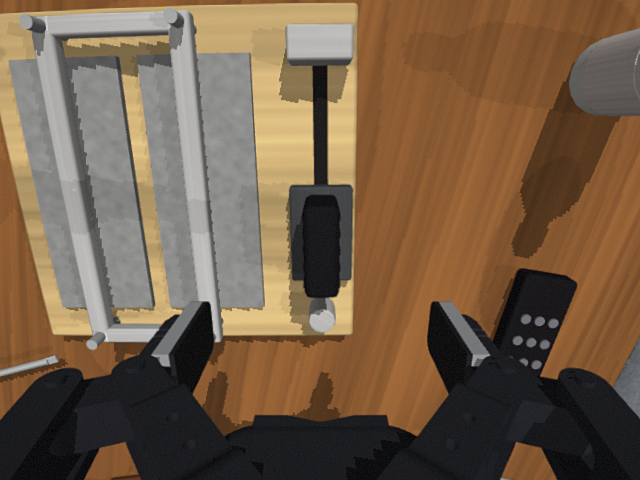

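The wrist view shows the fin at about (321,245), centred between the open fingers, with the post at (321,317) and the block at (320,43). The joint runs from about (128,56) to (162,305).

```bash
python3 - <<'E'
from h import *
s=load('w1'); P=cloud(s); Z=P[...,2]; hsv=cv2.cvtColor(s['image'],cv2.COLOR_BGR2HSV); H,S,V=cv2.split(hsv)
def rect(m,z):
    v,u=np.nonzero(m); w=onplane(s,np.c_[u,v],z)[:,:2]; r=cv2.minAreaRect(w.astype(np.float32)); return np.round(r[0],4),np.round(r[1],4),round(r[2],2),len(u)
m=np.zeros_like(Z,bool); m[180:300,285:360]=1
print('fin',np.nanmedian(Z[m&(Z>.064)]),rect(m&(Z>.064),.07))
# joint: floor pixels between boards, row by row, by grey (low S) board edges
L=[];Rr=[]
for v in range(75,290,5):
    g=S[v,60:245]<45
    # gap run near the expected column
    c=int(128+(v-56)*34/249)-60
    if g[c]: continue
    a=c
    while not g[a]: a-=1
    b=c
    while not g[b]: b+=1
    if b-a<30: L.append((a+60.5,v)); Rr.append((b+59.5,v))
A=onplane(s,L,.023)[:,:2]; B=onplane(s,Rr,.023)[:,:2]
for Q in(A,B,(A+B)/2):
    p=np.polyfit(Q[:,1],Q[:,0],1); print(len(Q),'x at y=0',p[1].round(4),'yaw',-np.degrees(np.arctan(p[0])).round(2),'res',np.std(Q[:,0]-np.polyval(p,Q[:,1])).round(4))
print('width',np.median(np.linalg.norm(A-B,axis=1)))
# board ends (joint length) & block / post
print('boards ends', onplane(s,[[150,56],[152,305],[118,57],[171,305]],.023).round(4).tolist())
print('post,block',onplane(s,[[321,319],[320,45]],.042).round(4).tolist())
E
python3 go.py .6452 -.0119 .058 102.1
```

```text
fin 0.07038575757297741 (array([ 0.6468, -0.0082]), array([0.0227, 0.0595]), 13.11, 3325)
43 x at y=0 0.5114 yaw 12.72 res 0.0002
43 x at y=0 0.5239 yaw 12.75 res 0.0002
43 x at y=0 0.5176 yaw 12.73 res 0.0002
width 0.012202322904249094
boards ends [[0.5142, 0.0831, 0.023], [0.5307, -0.0951, 0.023], [0.4936, 0.0785, 0.023], [0.5454, -0.0918, 0.023]]
post,block [[0.6597, -0.0681, 0.042], [0.6208, 0.1083, 0.042]]
t 1.8 shift [-6.6 -4.5 97.4] dist 98.0 turn 0.2 tilt 0.35 F [ 3.5  2.1 -1.3] gap 1.003
```

servo_tool([
  [[-5, -3, 20], 0, 1],
  [[-5, -3, 50], 0, 1],
  [[-5, -3, 80], 0, 1],
  [[-5, -3, 97], 0, 1],
  [[-5, -3, 97], 0, 1],
  [[-5, -3, 97], 0, 0.2],
  [[-5, -3, 97], 0, -0.5],
  [[-5, -3, 97], 0, -0.8],
])

```text
t: 2.6
tcp_pos: [0.6469, -0.0102, 0.2149]
tool_rot: [0.628, 0.779, 0.004, 0.0]
force: [0.1, -0.1, -0.0]
finger_gap: 0.511
```

```bash
python3 go.py .646 -.010 .058 102.4
```

```text
t 2.6 shift [ 0.4 -0.8  1.9] dist 2.0 turn -0.1 tilt 0.4 F [ 0.1 -0.1 -0. ] gap 0.511
```

servo_tool([
  [[0, 0, 1], 0, -1],
  [[0, 0, 1], 0, -1],
  [[0, 0, 1], 0, -1],
  [[0, 0, 1], 0, -1],
  [[5, 0, 1], 0, -1],
  [[12, 0, 1], 0, -1],
  [[20, 0, 1], 0, -1],
  [[28, 0, 1], 0, -1],
])

```text
t: 3.4
tcp_pos: [0.6401, 0.0163, 0.2153]
tool_rot: [0.627, 0.779, 0.002, 0.0]
force: [-3.6, -4.4, 5.3]
finger_gap: 0.251
```

```bash
python3 go.py .646 -.010 .058 102.4
```

```text
t 3.4 shift [-27.    0.1   2.2] dist 27.0 turn -0.1 tilt 0.22 F [-3.6 -4.4  5.3] gap 0.251
```

servo_tool([
  [[8, 0, 0], 0, -1],
  [[16, 0, 0], 0, -1],
  [[24, 0, 0], 0, -1],
  [[30, 0, 0], 0, -1],
  [[35, 0, 0], 0, -1],
  [[39, 0, 0], 0, -1],
  [[42, 0, 0], 0, -1],
  [[44, 0, 0], 0, -1],
])

```text
t: 4.2
tcp_pos: [0.6305, 0.0596, 0.2153]
tool_rot: [0.627, 0.779, 0.002, -0.0]
force: [-1.6, -2.7, -1.1]
finger_gap: 0.254
```

```bash
python3 go.py .646 -.010 .058 102.4
```

```text
t 4.2 shift [-71.3   0.2   2.1] dist 71.0 turn -0.0 tilt 0.19 F [-1.6 -2.7 -1.1] gap 0.254
```

servo_tool([
  [[2, 0, 0], 0, -1],
  [[4, 0, 0], 0, -1],
  [[6, 0, 0], 0, -1],
  [[8, 0, 0], 0, -1],
  [[10, 0, 0], 0, -1],
  [[11, 0, 0], 0, -1],
  [[12, 0, 0], 0, -1],
  [[12, 0, 0], 0, -1],
])

```text
t: 5.0
tcp_pos: [0.6292, 0.0656, 0.2153]
tool_rot: [0.626, 0.78, -0.002, 0.004]
force: [0.1, -24.4, -3.1]
finger_gap: 0.249
```

```bash
python3 go.py .646 -.010 .058 102.4
```

```text
t 5.0 shift [-77.5   0.1   2.9] dist 78.0 turn 0.1 tilt 0.46 F [  0.1 -24.4  -3.1] gap 0.249
```

servo_tool([
  [[1, 0, 0], 0, -1],
  [[1, 0, 0], 0, 0.4],
  [[1, 0, 0], 0, 0.7],
  [[1, 0, 0], 0, 0.7],
  [[1, 0, 0], 0, 0.7],
  [[1, 0, -30], 0, 0.7],
  [[1, 0, -70], 0, 0.7],
  [[1, 0, -110], 0, 0.7],
])

```text
t: 5.8
tcp_pos: [0.6283, 0.068, 0.3259]
tool_rot: [0.626, 0.78, -0.002, 0.003]
force: [0.6, 0.1, -0.0]
finger_gap: 0.85
```

```bash
python3 - <<'E'
from h import *
s=snapshot('top'); save(s,'top1'); P=cloud(s); Z=P[...,2]
for i in range(1): print('frame top z',np.nanmedian(Z[245:262,245:300][(Z[245:262,245:300]>.028)]))
E
python3 go.py .565 -.324 .18 23
```

```text
frame top z 0.03270380085990665
t 5.85 shift [-368.6 -149.     0.7] dist 398.0 turn 79.5 tilt 1.03 F [ 2.1 -0.4  4.3] gap 0.851
```

servo_tool([
  [[-37, -15, 0], 8, 0.7],
  [[-74, -30, 0], 16, 0.7],
  [[-111, -45, 0], 24, 0.7],
  [[-148, -60, 0], 32, 0.7],
  [[-185, -75, 0], 40, 0.7],
  [[-222, -90, 0], 48, 0.7],
  [[-259, -105, 0], 56, 0.7],
  [[-296, -120, 0], 64, 0.7],
])

```text
t: 6.65
tcp_pos: [0.5773, -0.2479, 0.3353]
tool_rot: [0.945, 0.327, 0.007, 0.006]
force: [0.8, -0.8, 0.7]
finger_gap: 0.85
```

servo_tool([
  [[-37, 58, 0], 7, 0.7],
  [[-37, 58, 0], 12, 0.7],
  [[-37, 58, 0], 12, 0.7],
])

```text
t: 6.95
tcp_pos: [0.5842, -0.3196, 0.336]
tool_rot: [0.974, 0.225, 0.008, 0.007]
force: [-0.7, 0.3, -0.5]
finger_gap: 0.85
```

```bash
python3 go.py .565 -.324 .18 23
```

```text
t 6.95 shift [-19.2  -4.5   0.7] dist 20.0 turn 3.0 tilt 1.23 F [-0.7  0.3 -0.5] gap 0.85
```

```bash
python3 - <<'E'
s=open('go.py').read()
s=s.replace("g=np.array([x,y,zg])+[0,0,depth]\n    d=R.T@(g-s['tcp_pos'])*1000","d=(R.T@(np.array([x,y,zg])-s['tcp_pos'])-[0,0,depth])*1000")
s=s.replace("print('t',","print('grasp',(s['tcp_pos']+R[:,2]*depth).round(4),'z axis',R[:,2].round(4),'ang',cur.round(1));print('t',")
open('go.py','w').write(s)
E
python3 - <<'E'
from h import *
s=snapshot('wrist'); save(s,'w2')
P=cloud(s); Z=P[...,2]; S=cv2.cvtColor(s['image'],cv2.COLOR_BGR2HSV)
d=np.linalg.norm(P[...,:2]-[.565,-.324],axis=2)
m=(Z>.074)&(Z<.09)&(d<.075)&(S[...,2]>140)
v,u=np.nonzero(m); w=onplane(s,np.c_[u,v],.080)[:,:2]; print(cv2.minAreaRect(w.astype(np.float32)),len(u),np.nanmedian(Z[m]))
E
python3 go.py .565 -.324 .18 23
```

```text
((0.5697165727615356, -0.32877039909362793), (0.11918705701828003, 0.029393978416919708), 23.403987884521484) 4280 0.08029784493106754
grasp [ 0.5867 -0.3185  0.1807] z axis [ 0.0174 -0.0073 -0.9998] ang 26.2
t 7.0 shift [-21.9  -4.7   0.4] dist 22.0 turn 3.2 tilt 1.08 F [-0.6  0.   0.4] gap 0.848
```

View pics/w2.png

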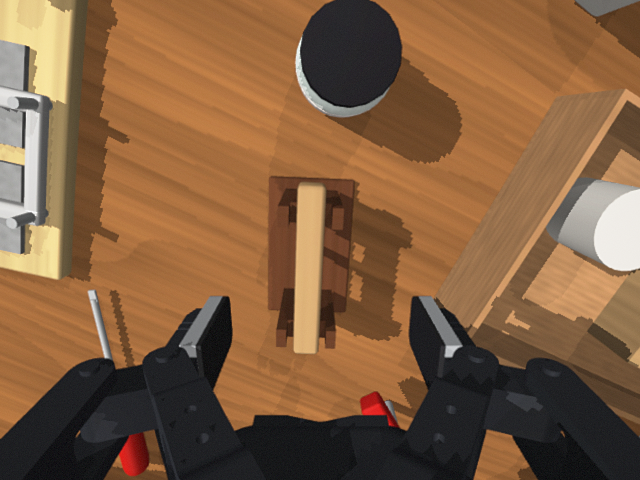

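The wrist view shows the bar running from (312,183) to (306,353), seated in both notches. The post cheeks are at about (315,205) and (305,325). The jar and tray are clear of the fingers.

```bash
python3 - <<'E'
from h import *
s=load('w2'); P=cloud(s); Z=P[...,2]; im=s['image'].astype(int)
m=np.zeros_like(Z,bool); m[175:360,285:335]=1; m&=(im[...,1]>135)&(Z>.07)
v,u=np.nonzero(m); w=onplane(s,np.c_[u,v],.080)[:,:2]; r=cv2.minAreaRect(w.astype(np.float32)); print(r,len(u)); print(w.mean(0))
print(np.degrees(np.arctan2(*np.linalg.svd(w-w.mean(0))[2][0][::-1])) if len(w)<20000 else '')
E
```

```text
((0.5667928457260132, -0.3227229714393616), (0.11837360262870789, 0.015798375010490417), 23.45435905456543) 4029
[ 0.57049731 -0.32112401]
-156.52716391323946
```

```bash
python3 go.py .566 -.3235 .071 23.4
```

```text
grasp [ 0.5867 -0.3185  0.1807] z axis [ 0.0174 -0.0073 -0.9998] ang 26.2
t 7.0 shift [-22.1  -6.2 109.4] dist 112.0 turn 2.8 tilt 1.08 F [-0.6  0.   0.4] gap 0.848
```

servo_tool([
  [[-15, -5, 10], 2.8, 0.5],
  [[-22, -6, 40], 2.8, 0.3],
  [[-22, -6, 70], 2.8, 0.3],
  [[-22, -6, 80], 2.8, 0.3],
  [[-22, -6, 80], 2.8, 0.3],
])

```text
t: 7.5
tcp_pos: [0.5628, -0.3204, 0.2537]
tool_rot: [0.979, 0.203, 0.006, 0.003]
force: [0.7, 0.3, -1.2]
finger_gap: 0.652
```

```bash
python3 go.py .566 -.3235 .071 23.4
```

```text
grasp [ 0.565  -0.321   0.0987] z axis [ 0.014  -0.004  -0.9999] ang 23.5
t 7.5 shift [-0.4  2.5 27.7] dist 28.0 turn 0.1 tilt 0.83 F [ 0.7  0.3 -1.2] gap 0.652
```

servo_tool([
  [[0, 2, 10], 0, 0.3],
  [[0, 2.5, 22], 0, 0.3],
  [[0, 2.5, 27.5], 0, 0.3],
  [[0, 2.5, 27.5], 0, 0.3],
  [[0, 2.5, 27.5], 0, -0.2],
  [[0, 2.5, 27.5], 0, -0.4],
  [[0, 2.5, 27.5], 0, -0.5],
], force=40)

```text
t: 8.2
tcp_pos: [0.5643, -0.323, 0.2267]
tool_rot: [0.979, 0.203, 0.007, 0.004]
force: [-0.1, 0.3, -0.1]
finger_gap: 0.248
```

```bash
python3 go.py .566 -.3235 .071 23.4
```

```text
grasp [ 0.5666 -0.3237  0.0718] z axis [ 0.0148 -0.0047 -0.9999] ang 23.5
t 8.2 shift [-0.5 -0.4  0.7] dist 1.0 turn 0.1 tilt 0.89 F [-0.1  0.3 -0.1] gap 0.248
```

servo_tool([
  [[0, 0, 0], 0, -0.7],
  [[0, 0, 0], 0, -1],
  [[0, 0, 0], 0, -1],
  [[0, 0, 0], 0, -1],
  [[0, 0, 0], 0, -1],
], force=60)

```text
t: 8.7
tcp_pos: [0.5644, -0.3231, 0.227]
tool_rot: [0.979, 0.203, 0.007, 0.004]
force: [-0.1, -0.5, 2.2]
finger_gap: 0.198
```

```bash
python3 go.py .566 -.3235 .071 23.4
```

```text
grasp [ 0.5667 -0.3238  0.072 ] z axis [ 0.0151 -0.005  -0.9999] ang 23.5
t 8.7 shift [-0.5 -0.6  1. ] dist 1.0 turn 0.1 tilt 0.91 F [-0.1 -0.5  2.2] gap 0.198
```

servo_tool([
  [[0, 0, -5], 0, -1],
  [[0, 0, -15], 0, -1],
  [[0, 0, -35], 0, -1],
  [[0, 0, -60], 0, -1],
  [[0, 0, -80], 0, -1],
  [[0, 0, -90], 0, -1],
])

```text
t: 9.3
tcp_pos: [0.5634, -0.3229, 0.3197]
tool_rot: [0.979, 0.203, 0.008, 0.005]
force: [-0.1, -1.4, -0.9]
finger_gap: 0.2
```

```bash
python3 - <<'E'
from h import *
def rect(s,m,z):
    v,u=np.nonzero(m); w=onplane(s,np.c_[u,v],z)[:,:2]; r=cv2.minAreaRect(w.astype(np.float32)); return np.round(r[0],4),np.round(r[1],4),round(r[2],2),len(u)
s=load('top0'); Z=cloud(s)[...,2]
n,lab,stt,c=cv2.connectedComponentsWithStats(((Z>.036)&(Z<.046)).astype(np.uint8))
i=[i for i in range(1,n) if abs(stt[i,0]-218)<4 and stt[i,4]>500][0]
print('frame',rect(s,lab==i,.042))
S=cv2.cvtColor(s['image'],cv2.COLOR_BGR2HSV)
g=(S[...,1]<40)&(abs(Z-.023)<.005); g[:200]=0;g[290:]=0;g[:,:220]=0;g[:,320:]=0
print('boards',rect(s,cv2.morphologyEx(g.astype(np.uint8),cv2.MORPH_OPEN,np.ones((3,3))),.023))
s=load('w1'); Z=cloud(s)[...,2]; S=cv2.cvtColor(s['image'],cv2.COLOR_BGR2HSV)
g=(S[...,1]<40)&(abs(Z-.023)<.005); g[:,280:]=0
print('boards w1',rect(s,cv2.morphologyEx(g.astype(np.uint8),cv2.MORPH_OPEN,np.ones((5,5))),.023))
E
python3 go.py .55 -.085 .15 12.4
```

```text
frame (array([ 0.5168, -0.009 ]), array([0.0979, 0.2216]), 12.69, 1167)
boards (array([ 0.5169, -0.0083]), array([0.1594, 0.1784]), 12.49, 2328)
boards w1 (array([ 0.5185, -0.0072]), array([0.1606, 0.1802]), 12.69, 38587)
grasp [ 0.5662 -0.324   0.1647] z axis [ 0.0182 -0.0075 -0.9998] ang 23.5
t 9.3 shift [  80.1 -225.9   12.7] dist 240.0 turn 11.1 tilt 1.13 F [-0.1 -1.4 -0.9] gap 0.2
```

```bash
python3 go.py .535 -.0863 .118 12.6
```

```text
grasp [ 0.5662 -0.324   0.1647] z axis [ 0.0182 -0.0075 -0.9998] ang 23.5
t 9.3 shift [  65.4 -231.1   44.4] dist 244.0 turn 10.9 tilt 1.13 F [-0.1 -1.4 -0.9] gap 0.2
```

servo_tool([
  [[9, -33, 0], 1.5, -1],
  [[18, -66, 0], 3, -1],
  [[28, -99, 2], 5, -1],
  [[37, -132, 8], 7, -1],
  [[46, -165, 18], 8.5, -1],
  [[56, -198, 30], 10, -1],
  [[62, -220, 40], 10.9, -1],
  [[65, -231, 44], 10.9, -1],
])

```text
t: 10.1
tcp_pos: [0.5307, -0.0832, 0.2724]
tool_rot: [0.994, 0.111, 0.007, 0.004]
force: [-0.4, -1.0, -1.7]
finger_gap: 0.199
```

```bash
python3 go.py .535 -.0863 .118 12.6
```

```text
grasp [ 0.533  -0.0841  0.1174] z axis [ 0.0149 -0.006  -0.9999] ang 12.7
t 10.1 shift [ 1.5  2.5 -0.5] dist 3.0 turn 0.1 tilt 0.92 F [-0.4 -1.  -1.7] gap 0.199
```

servo_tool([
  [[1.5, 2.5, 3], 0, -1],
  [[1.5, 2.5, 5], 0, -1],
  [[1.5, 2.5, 5], 0, -1],
  [[1.5, 2.5, 5], 0, -1],
])

```text
t: 10.5
tcp_pos: [0.5333, -0.0866, 0.2677]
tool_rot: [0.994, 0.11, 0.008, 0.004]
force: [-0.3, -1.0, -0.7]
finger_gap: 0.201
```

```bash
python3 - <<'E'
from h import *
s=snapshot('scene'); save(s,'s2')
cr=s['image'][190:300,290:420]; cv2.imwrite('pics/s2c.png',cv2.resize(cr,None,fx=5,fy=5,interpolation=cv2.INTER_CUBIC))
f,cx,cy,k1=K(s); T=np.linalg.inv(s['cam_to_world'])
def proj(p):
    c=T[:3,:3]@np.array(p)+T[:3,3]; x=c[:2]/c[2]; x=x*(1+k1*(x@x)); return x*f+[cx,cy]
def crop(p): return ((proj(p)-[290,190])*5).round()
c=np.array([.5182,-.0077]); t=np.array([-.2181,.9759])
for d in(-.09,-.081,.081,.09): print(d,crop([*(c+d*t),.018]))
print('expected tip',crop([.536,-.0867,.053]))
E
python3 go.py .535 -.0863 .113 12.6
```

```text
-0.09 [206. 349.]
-0.081 [214. 339.]
0.081 [362. 164.]
0.09 [369. 155.]
expected tip [217. 297.]
grasp [ 0.5356 -0.0875  0.1128] z axis [ 0.0159 -0.0065 -0.9999] ang 12.6
t 10.55 shift [-0.4 -1.3 -0.2] dist 1.0 turn 0.0 tilt 0.99 F [-0.1  0.9 -1.3] gap 0.201
```

View pics/s2c.png

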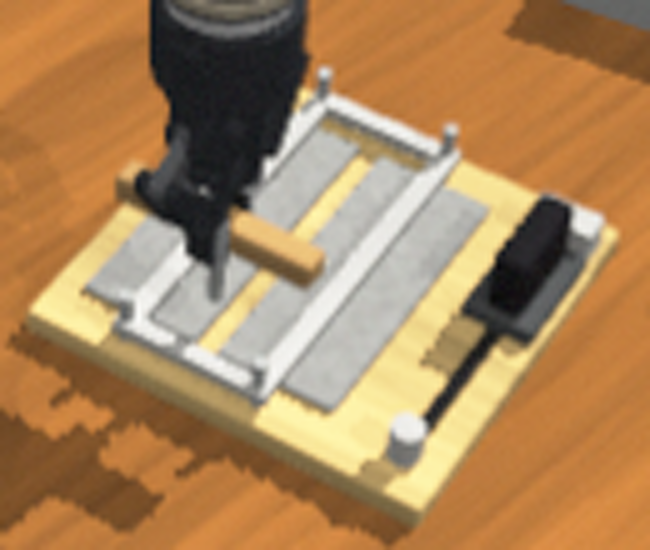

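The scene crop shows the creaser upright, with its tip at crop (217,300) where (217,297) was expected. The lock grip is against the square block, and the joint runs from about (207,345) to (363,158), close to my projected line.

servo_tool([
  [[-0.4, -1.3, 8], 0, -1],
  [[-0.4, -1.3, 18], 0, -1],
  [[-0.4, -1.3, 26], 0, -1],
  [[-0.4, -1.3, 30], 0, -1],
  [[-0.4, -1.3, 32], 0, -1],
  [[-0.4, -1.3, 32], 0, -1],
])

```text
t: 11.15
tcp_pos: [0.5329, -0.0854, 0.2352]
tool_rot: [0.994, 0.11, 0.007, 0.004]
force: [0.3, 0.3, -1.0]
finger_gap: 0.198
```

```bash
python3 go.py .535 -.0863 .078 12.6
```

```text
grasp [ 0.5353 -0.0864  0.0803] z axis [ 0.0151 -0.0062 -0.9999] ang 12.6
t 11.15 shift [-0.3 -0.1  2.3] dist 2.0 turn 0.0 tilt 0.94 F [ 0.3  0.3 -1. ] gap 0.198
```

servo_tool([
  [[0, 0, 1], 0, -1],
  [[0, 0, 2], 0, -1],
  [[0, 0, 3], 0, -1],
  [[0, 0, 4], 0, -1],
  [[0, 0, 4], 0, -1],
])

```text
t: 11.65
tcp_pos: [0.5332, -0.0854, 0.2323]
tool_rot: [0.994, 0.11, 0.008, 0.004]
force: [-2.0, 0.1, 6.3]
finger_gap: 0.199
```

```bash
python3 go.py .5003 .0717 .078 12.6
```

```text
grasp [ 0.5356 -0.0864  0.0773] z axis [ 0.0161 -0.0066 -0.9998] ang 12.6
t 11.65 shift [ 1.00e-01 -1.62e+02 -2.30e+00] dist 162.0 turn 0.0 tilt 0.99 F [-2.   0.1  6.3] gap 0.199
```

servo_tool([
  [[0, -4, 1.2], 0, -1],
  [[0, -8, 1.2], 0, -1],
  [[0, -12, 1.1], 0, -1],
  [[0, -16, 1.1], 0, -1],
  [[0, -20, 1.1], 0, -1],
  [[0, -24, 1], 0, -1],
  [[0, -28, 1], 0, -1],
  [[0, -32, 0.9], 0, -1],
])

```text
t: 12.45
tcp_pos: [0.5276, -0.0553, 0.2324]
tool_rot: [0.994, 0.11, 0.01, 0.006]
force: [0.9, -5.3, 4.5]
finger_gap: 0.197
```

```bash
python3 go.py .5003 .0717 .078 12.6
```

```text
grasp [ 0.531  -0.0569  0.0774] z axis [ 0.0218 -0.01   -0.9997] ang 12.7
t 12.45 shift [  -1.7 -132.1   -2.5] dist 132.0 turn 0.1 tilt 1.37 F [ 0.9 -5.3  4.5] gap 0.197
```

servo_tool([
  [[-1, -4, 1.3], 0, -1],
  [[-2, -8, 1.3], 0, -1],
  [[-2.5, -12, 1.2], 0, -1],
  [[-2.5, -17, 1.1], 0, -1],
  [[-2.5, -21, 1], 0, -1],
  [[-2.5, -25, 0.9], 0, -1],
  [[-2.5, -29, 0.9], 0, -1],
  [[-2.5, -33, 0.8], 0, -1],
])

```text
t: 13.25
tcp_pos: [0.5197, -0.0246, 0.2323]
tool_rot: [0.994, 0.111, 0.013, 0.008]
force: [1.1, -5.1, 5.3]
finger_gap: 0.202
```

```bash
python3 go.py .5003 .0717 .078 12.6
```

```text
grasp [ 0.5241 -0.0266  0.0774] z axis [ 0.0284 -0.013  -0.9995] ang 12.7
t 13.25 shift [  -1.5 -101.1   -2.6] dist 101.0 turn 0.1 tilt 1.79 F [ 1.1 -5.1  5.3] gap 0.202
```

servo_tool([
  [[-1, -4, 1.3], 0, -1],
  [[-2, -8, 1.2], 0, -1],
  [[-2.5, -13, 1.1], 0, -1],
  [[-2.5, -17, 1], 0, -1],
  [[-2.5, -21, 0.9], 0, -1],
  [[-2.5, -25, 0.8], 0, -1],
  [[-2.5, -29, 0.7], 0, -1],
  [[-2.5, -33, 0.7], 0, -1],
])

```text
t: 14.05
tcp_pos: [0.5117, 0.0061, 0.2322]
tool_rot: [0.994, 0.111, 0.017, 0.01]
force: [0.7, -6.1, 6.9]
finger_gap: 0.201
```

```bash
python3 go.py .5003 .0717 .078 12.6
```

```text
grasp [0.5171 0.0037 0.0773] z axis [ 0.035  -0.0158 -0.9993] ang 12.8
t 14.05 shift [ -1.3 -70.   -2.4] dist 70.0 turn 0.2 tilt 2.2 F [ 0.7 -6.1  6.9] gap 0.201
```

servo_tool([
  [[-0.7, -4, 1.3], 0.2, -1],
  [[-1.3, -8, 1.2], 0.2, -1],
  [[-1.8, -13, 1.1], 0.2, -1],
  [[-1.8, -17, 1], 0.2, -1],
  [[-1.8, -21, 0.9], 0.2, -1],
  [[-1.8, -25, 0.7], 0.2, -1],
  [[-1.8, -29, 0.6], 0.2, -1],
  [[-1.8, -33, 0.5], 0.2, -1],
])

```text
t: 14.85
tcp_pos: [0.5043, 0.037, 0.2321]
tool_rot: [0.994, 0.11, 0.019, 0.011]
force: [1.6, -6.8, 8.0]
finger_gap: 0.2
```

```bash
python3 go.py .5003 .0717 .078 12.6
```

```text
grasp [0.5107 0.0342 0.0773] z axis [ 0.0411 -0.0183 -0.999 ] ang 12.7
t 14.85 shift [ -1.9 -38.8  -1.8] dist 39.0 turn 0.1 tilt 2.58 F [ 1.6 -6.8  8. ] gap 0.2
```

servo_tool([
  [[-0.7, -4, 1.1], 0, -1],
  [[-1.5, -8, 1], 0, -1],
  [[-2.2, -13, 0.9], 0, -1],
  [[-2.4, -17, 0.8], 0, -1],
  [[-2.4, -21, 0.7], 0, -1],
  [[-2.4, -25, 0.6], 0, -1],
  [[-2.4, -29, 0.5], 0, -1],
  [[-2.4, -33, 0.4], 0, -1],
])

```text
t: 15.65
tcp_pos: [0.4963, 0.0678, 0.232]
tool_rot: [0.994, 0.111, 0.022, 0.013]
force: [1.7, -7.9, 8.8]
finger_gap: 0.197
```

```bash
python3 go.py .5003 .0717 .078 12.6
```

```text
grasp [0.5036 0.0646 0.0772] z axis [ 0.0468 -0.0206 -0.9987] ang 12.8
t 15.65 shift [-1.6 -7.6 -1.1] dist 8.0 turn 0.2 tilt 2.93 F [ 1.7 -7.9  8.8] gap 0.197
```

servo_tool([
  [[-0.5, -4, 1], 0, -1],
  [[-1, -8, 0.8], 0, -1],
  [[-1.2, -11, 0.6], 0, -1],
  [[-1.2, -11, 0.6], 0, -1],
])

```text
t: 16.05
tcp_pos: [0.4933, 0.0783, 0.232]
tool_rot: [0.994, 0.111, 0.024, 0.013]
force: [-0.2, -0.1, 7.2]
finger_gap: 0.202
```

```bash
python3 go.py .5003 .0717 .178 12.6; python3 - <<'E'
from h import *
s=snapshot('scene'); save(s,'s3')
cr=s['image'][190:300,290:420]; cv2.imwrite('pics/s3c.png',cv2.resize(cr,None,fx=5,fy=5,interpolation=cv2.INTER_CUBIC))
E
```

```text
grasp [0.5011 0.0751 0.0773] z axis [ 0.0497 -0.0206 -0.9985] ang 12.7
t 16.05 shift [   2.9    6.3 -100.6] dist 101.0 turn 0.1 tilt 3.09 F [-0.2 -0.1  7.2] gap 0.202
```

View pics/s3c.png

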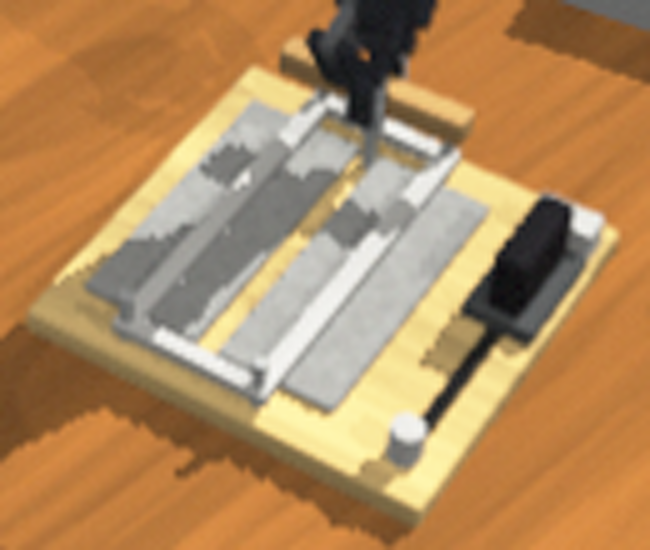

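The tip is at the square-block end of the joint, at crop (367,160). The frame is down and the lock is still at the block. Next I lift the creaser and return it to the stand.

servo_tool([
  [[0.4, 0.3, -10], 0, -1],
  [[1.3, 1, -30], 0, -1],
  [[2.6, 2, -60], 0, -1],
  [[4, 2.8, -90], 0, -1],
  [[4, 2.8, -90], 0, -1],
])

```text
t: 16.6
tcp_pos: [0.4942, 0.0787, 0.3257]
tool_rot: [0.993, 0.111, 0.027, 0.013]
force: [0.7, -0.1, -0.7]
finger_gap: 0.2
```

```bash
python3 go.py .5667 -.3238 .165 23.5
```

```text
grasp [0.503  0.0756 0.171 ] z axis [ 0.057  -0.0202 -0.9982] ang 12.7
t 16.6 shift [-26.2 403.3  17.7] dist 404.0 turn -10.8 tilt 3.47 F [ 0.7 -0.1 -0.7] gap 0.2
```

servo_tool([
  [[-2, 30, 1], -1, -1],
  [[-4, 70, 3], -2, -1],
  [[-7, 110, 5], -3, -1],
  [[-10, 155, 7], -4, -1],
  [[-13, 200, 9], -5, -1],
  [[-16, 245, 11], -6, -1],
  [[-19, 290, 13], -8, -1],
  [[-22, 330, 15], -9, -1],
])

```text
t: 17.4
tcp_pos: [0.5454, -0.25, 0.3191]
tool_rot: [0.982, 0.188, 0.025, 0.014]
force: [-0.0, -0.1, -1.4]
finger_gap: 0.196
```

```bash
python3 go.py .5667 -.3238 .165 23.5
```

```text
grasp [ 0.554  -0.2529  0.1643] z axis [ 0.0553 -0.0186 -0.9983] ang 21.7
t 17.4 shift [-14.4  70.5   1.4] dist 72.0 turn -1.8 tilt 3.35 F [-0.  -0.1 -1.4] gap 0.196
```

servo_tool([
  [[-5, 25, 0], -1, -1],
  [[-10, 50, 1], -1.8, -1],
  [[-14, 68, 1], -1.8, -1],
  [[-14.4, 70.5, 1.4], -1.8, -1],
  [[-14.4, 70.5, 1.4], -1.8, -1],
  [[-14.4, 70.5, 1.4], -1.8, -1],
])

```text
t: 18.0
tcp_pos: [0.5577, -0.3194, 0.3189]
tool_rot: [0.979, 0.204, 0.024, 0.013]
force: [0.4, -0.9, -0.5]
finger_gap: 0.199
```

```bash
python3 go.py .5667 -.3238 .1 23.5
```

```text
grasp [ 0.5659 -0.3219  0.1641] z axis [ 0.0533 -0.0163 -0.9984] ang 23.6
t 18.0 shift [-2.8 -0.3 64.1] dist 64.0 turn 0.1 tilt 3.19 F [ 0.4 -0.9 -0.5] gap 0.199
```

servo_tool([
  [[-0.9, 0, 20], 0, -1],
  [[-1.8, 0, 40], 0, -1],
  [[-2.5, -0.2, 56], 0, -1],
  [[-2.8, -0.3, 64], 0, -1],
  [[-2.8, -0.3, 64], 0, -1],
  [[-2.8, -0.3, 64], 0, -1],
])

```text
t: 18.6
tcp_pos: [0.5587, -0.3208, 0.2553]
tool_rot: [0.979, 0.204, 0.025, 0.014]
force: [0.1, 0.1, -0.8]
finger_gap: 0.201
```

```bash
python3 go.py .5667 -.3238 .075 23.5
python3 - <<'E'
from h import *
s=snapshot('scene'); save(s,'s4')
cr=s['image'][270:350,220:320]; cv2.imwrite('pics/s4c.png',cv2.resize(cr,None,fx=6,fy=6,interpolation=cv2.INTER_CUBIC))
E
```

```text
grasp [ 0.567  -0.3234  0.1006] z axis [ 0.0537 -0.0165 -0.9984] ang 23.6
t 18.6 shift [-1.6 -0.7 25.5] dist 26.0 turn 0.1 tilt 3.22 F [ 0.1  0.1 -0.8] gap 0.201
```

View pics/s4c.png

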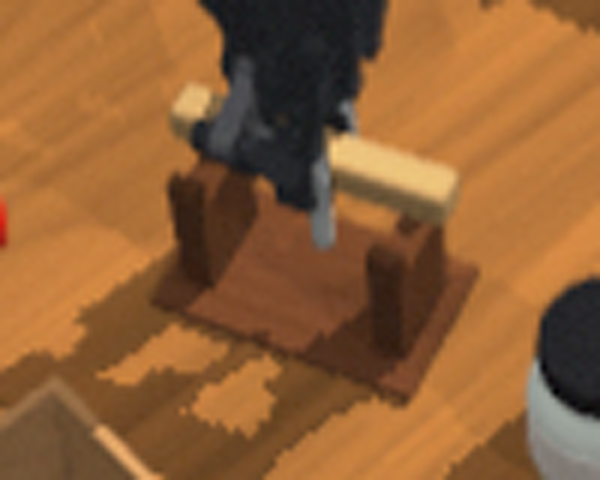

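The crop shows the bar above both notches, at crop (190,110) and (440,190), with the shank tip at (322,245) between the posts. It is lined up, so I lower it.

servo_tool([
  [[-0.5, -0.2, 8], 0, -1],
  [[-1, -0.5, 16], 0, -1],
  [[-1.5, -0.7, 22], 0, -1],
  [[-1.6, -0.7, 26], 0, -1],
  [[-1.6, -0.7, 26], 0, -1],
])

```text
t: 19.15
tcp_pos: [0.5583, -0.3215, 0.2289]
tool_rot: [0.979, 0.204, 0.025, 0.013]
force: [-0.5, -0.2, -0.9]
finger_gap: 0.201
```

```bash
python3 go.py .5667 -.3238 .072 23.5
```

```text
grasp [ 0.5666 -0.324   0.0741] z axis [ 0.0535 -0.0163 -0.9984] ang 23.6
t 19.15 shift [ 0.1 -0.2  2.1] dist 2.0 turn 0.1 tilt 3.21 F [-0.5 -0.2 -0.9] gap 0.201
```

servo_tool([
  [[0, 0, 1], 0, -1],
  [[0, 0, 2], 0, -1],
  [[0, 0, 2], 0, -1],
  [[0, 0, 2], 0, -0.4],
  [[0, 0, 2], 0, 0],
  [[0, 0, 2], 0, 0.2],
  [[0, 0, 2], 0, 0.2],
  [[0, 0, 2], 0, 0.2],
], force=40)

```text
t: 19.95
tcp_pos: [0.5584, -0.3215, 0.2268]
tool_rot: [0.979, 0.204, 0.024, 0.013]
force: [0.2, 0.6, 0.4]
finger_gap: 0.598
```

servo_tool([
  [[0.8, 0.4, -15], 0, 0.2],
  [[2, 1, -40], 0, 0.2],
  [[4, 2, -80], 0, 0.4],
  [[5, 3, -110], 0, 0.7],
  [[5, 3, -110], 0, 0.7],
])

```text
t: 20.45
tcp_pos: [0.5597, -0.3215, 0.3434]
tool_rot: [0.978, 0.204, 0.028, 0.018]
force: [0.9, -0.5, 0.6]
finger_gap: 0.853
```

```bash
python3 - <<'E'
from h import *
a=load('scene0')
s=snapshot('scene'); save(s,'s5')
cr=np.hstack([x['image'][265:345,235:310] for x in(a,s)]); cv2.imwrite('pics/s5c.png',cv2.resize(cr,None,fx=5,fy=5,interpolation=cv2.INTER_CUBIC))
E
python3 go.py .6317 .0631 .165 102.6
```

```text
grasp [ 0.5681 -0.3242  0.1862] z axis [ 0.0589 -0.0209 -0.998 ] ang 23.6
t 20.5 shift [ 212.3 -330.4   16.8] dist 393.0 turn -79.0 tilt 3.59 F [-0.1  0.6  0.3] gap 0.849
```

View pics/s5c.png

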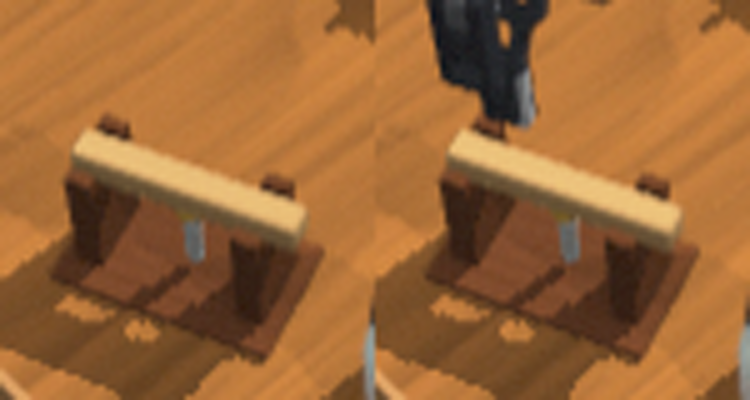

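The two crops, before on the left and now on the right, match: the bar sits in both notches and the shank hangs at the same spot, about (195,235) in the left crop and (570,235) in the right.

servo_tool([
  [[20, -32, 0], -8, 0.7],
  [[42, -66, 0], -16, 0.7],
  [[65, -100, 0], -24, 0.7],
  [[88, -135, 1], -32, 0.7],
  [[111, -170, 3], -40, 0.7],
  [[134, -205, 5], -48, 0.7],
  [[155, -240, 6], -56, 0.7],
  [[178, -275, 8], -64, 0.7],
])

```text
t: 21.3
tcp_pos: [0.6122, 0.0038, 0.3283]
tool_rot: [0.72, 0.694, 0.013, 0.027]
force: [0.5, 0.2, 0.5]
finger_gap: 0.847
```

```bash
python3 go.py .6295 .0656 .15 102.6
```

```text
grasp [6.209e-01 6.000e-04 1.735e-01] z axis [ 0.0564 -0.0205 -0.9982] ang 87.9
t 21.3 shift [65.7  4.9 22.6] dist 70.0 turn -14.7 tilt 3.44 F [0.5 0.2 0.5] gap 0.847
```

servo_tool([
  [[25, 2, 5], -7, 0.9],
  [[50, 4, 15], -14.7, 0.9],
  [[65, 5, 22], -14.7, 0.9],
  [[65.7, 5, 22.6], -14.7, 0.9],
  [[65.7, 5, 22.6], -14.7, 0.9],
])

```text
t: 21.8
tcp_pos: [0.6207, 0.0684, 0.3042]
tool_rot: [0.626, 0.78, 0.009, 0.028]
force: [0.8, -0.9, 1.0]
finger_gap: 0.948
```

```bash
python3 go.py .6295 .0656 .060 102.6
```

```text
grasp [0.6292 0.0652 0.1495] z axis [ 0.055  -0.021  -0.9983] ang 102.5
t 21.8 shift [ 3.3 -4.  89.3] dist 89.0 turn -0.1 tilt 3.37 F [ 0.8 -0.9  1. ] gap 0.948
```

servo_tool([
  [[0.8, -1, 20], 0, 0.9],
  [[2, -2.3, 50], 0, 0.9],
  [[3, -3.5, 78], 0, 0.9],
  [[3.3, -4, 88], 0, 0.9],
  [[3.3, -4, 88], 0, 0.2],
  [[3.3, -4, 88], 0, -0.2],
  [[3.3, -4, 88], 0, -0.4],
  [[3.3, -4, 88], 0, -0.45],
], force=30)

```text
t: 22.6
tcp_pos: [0.6212, 0.0687, 0.2176]
tool_rot: [0.626, 0.78, 0.009, 0.029]
force: [-6.7, -3.2, 5.9]
finger_gap: 0.281
```

```bash
python3 go.py .6295 .0656 .060 102.6
```

```text
grasp [0.6299 0.0654 0.0629] z axis [ 0.0563 -0.0214 -0.9982] ang 102.4
t 22.6 shift [ 0.4 -0.5  2.8] dist 3.0 turn -0.2 tilt 3.46 F [-6.7 -3.2  5.9] gap 0.281
```

servo_tool([
  [[0, -0.5, 1], 0, -0.7],
  [[0, -1, 1], 0, -1],
  [[0, -1, 1], 0, -1],
  [[0, -1, 1], 0, -1],
  [[-4, -1, 1], 0, -1],
  [[-10, -1, 1], 0, -1],
  [[-17, -1, 1], 0, -1],
  [[-24, -1, 1], 0, -1],
])

```text
t: 23.4
tcp_pos: [0.6256, 0.0452, 0.2177]
tool_rot: [0.626, 0.78, 0.01, 0.029]
force: [-0.2, 5.0, 4.0]
finger_gap: 0.255
```

```bash
python3 go.py .6482 -.0195 .060 102.6
```

```text
grasp [0.6344 0.042  0.0629] z axis [ 0.0568 -0.0209 -0.9982] ang 102.5
t 23.4 shift [-62.8  -0.1   5. ] dist 63.0 turn -0.1 tilt 3.47 F [-0.2  5.   4. ] gap 0.255
```

servo_tool([
  [[-8, 0, 0.3], 0, -1],
  [[-16, 0, 0.6], 0, -1],
  [[-24, 0, 0.8], 0, -1],
  [[-32, 0, 1.1], 0, -1],
  [[-40, 0, 1.3], 0, -1],
  [[-46, 0, 1.5], 0, -1],
  [[-51, 0, 1.7], 0, -1],
  [[-55, 0, 1.9], 0, -1],
])

```text
t: 24.2
tcp_pos: [0.6378, -0.0091, 0.2177]
tool_rot: [0.626, 0.78, 0.01, 0.029]
force: [1.2, 3.7, 4.6]
finger_gap: 0.256
```

```bash
python3 go.py .649 -.022 .0625 102.6
```

```text
grasp [ 0.6466 -0.0123  0.0629] z axis [ 0.0571 -0.0209 -0.9982] ang 102.5
t 24.2 shift [-10.    0.2   0.8] dist 10.0 turn -0.1 tilt 3.49 F [1.2 3.7 4.6] gap 0.256
```

servo_tool([
  [[-3, 0, 0], 0, -1],
  [[-6, 0, 0.2], 0, -1],
  [[-9, 0, 0.3], 0, -1],
  [[-11, 0, 0.4], 0, -1],
  [[-13, 0, 0.4], 0, -1],
  [[-15, 0, 0.5], 0, -1],
  [[-15.5, 0, 0.5], 0, -1],
  [[-15.5, 0, 0.5], 0, -1],
])

```text
t: 25.0
tcp_pos: [0.6404, -0.0205, 0.2177]
tool_rot: [0.626, 0.779, 0.012, 0.026]
force: [-0.6, 16.0, 7.2]
finger_gap: 0.258
```

```bash
python3 go.py .649 -.022 .0625 102.6
```

```text
grasp [ 0.6489 -0.0227  0.0629] z axis [ 0.055  -0.0146 -0.9984] ang 102.4
t 25.0 shift [0.7 0.2 0.4] dist 1.0 turn -0.2 tilt 3.26 F [-0.6 16.   7.2] gap 0.258
```

The lock is at its stop: 16 N of reaction after 90 mm of travel. I release it and back away.

servo_tool([
  [[-1.5, 0, 0], 0, -1],
  [[-1, 0, 0], 0, 0.2],
  [[-1, 0, 0], 0, 0.7],
  [[-1, 0, 0], 0, 0.8],
  [[-1, 0, 0], 0, 0.8],
  [[-2, 1, -30], 0, 0.8],
  [[-3, 2, -70], 0, 0.8],
  [[-5, 3, -110], 0, 0.8],
])

```text
t: 25.8
tcp_pos: [0.6381, -0.0236, 0.3281]
tool_rot: [0.626, 0.779, 0.011, 0.025]
force: [0.2, 0.5, 0.0]
finger_gap: 0.903
```

servo_tool([
  [[-30, -10, -20], 0, 0.8],
  [[-70, -25, -50], 0, 0.8],
  [[-110, -50, -60], 0, 0.8],
  [[-150, -80, -60], 0, 0.8],
  [[-190, -110, -60], 0, 0.8],
  [[-220, -130, -60], 0, 0.8],
  [[-240, -140, -60], 0, 0.8],
  [[-240, -140, -60], 0, 0.8],
])

```text
t: 26.6
tcp_pos: [0.5486, -0.291, 0.3873]
tool_rot: [0.628, 0.778, 0.01, 0.026]
force: [0.4, 0.8, -0.3]
finger_gap: 0.903
```

```bash
python3 - <<'E'
from h import *
s=snapshot('top'); save(s,'top9'); P=cloud(s); Z=P[...,2]
q=Z[245:262,245:300]; print('frame top z',np.nanmedian(q[q>.028]))
m=np.zeros_like(Z,bool); m[165:215,225:300]=1; m&=(Z>.062)&(Z<.1)
v,u=np.nonzero(m); w=onplane(s,np.c_[u,v],.07)[:,:2]; print('fin',cv2.minAreaRect(w.astype(np.float32)),len(u))
cv2.imwrite('pics/top9.png',s['image']); print(sense()['t'],sense()['force'])
E
```

```text
frame top z 0.04147227110427676
fin ((0.6481530666351318, -0.025431878864765167), (0.022989986464381218, 0.05959931015968323), 13.524571418762207) 229
26.65 [0.11468368 0.7596143  0.49791805]
```

View pics/top9.png

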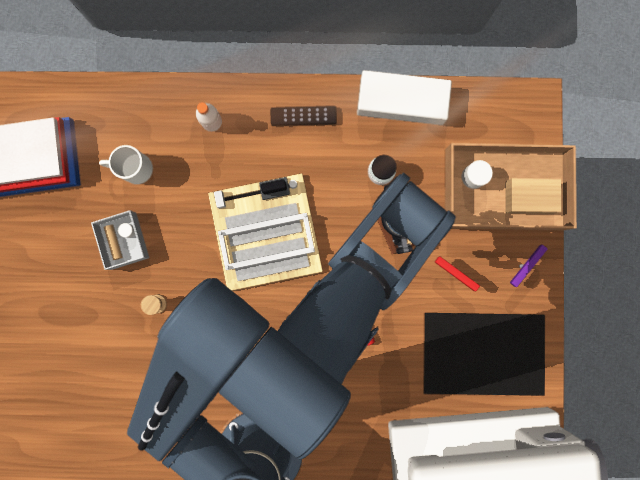

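```bash
python3 -c "
from station import sign_off
print(sign_off())"
```

```text
the job is handed in; nothing more can be done
None
```

The job is done and handed in, at about 27 s on the robot's clock, with the arm touching nothing.

**What I did:**
- I slid the lock grip to the square block, where the reaction rose to 24 N. The clamp frame top then measured 33 mm.
- I took the wooden creaser from the stand and ran its tip along the joint floor from the round-post side to the square-block side. It covered just over 160 mm at about 3.9 cm/s, with 5 to 9 N of contact.
- I hung the creaser back in the stand and let go, then slid the lock back about 90 mm to the round post, where the reaction was 16 N.

**Last checks:**
- **Creaser:** in the scene picture taken just after letting go, it sits the same as at the start. I did not look at it again after that; the arm hides it in the final top view.
- **Lock and frame:** in the final top view the grip is at the post end and the frame is back up at 41.5 mm (42 expected).
- **Other things:** the ones in sight look unmoved in the final top view. The arm covers most of the screwdriver, so I did not confirm it there.

**What disagreed:**
- **Tool tilt:** it drifted to about 3.5° off vertical by the end, starting during the crease. I allowed for it in the later moves.
- **Tip position across the joint:** during the crease the computed tip position read about 3 mm off the centre line, slightly more than the play in the joint. The sideways force stayed near zero, and the end-of-run picture showed the tip in the joint.
- **Drag:** the pull along the joint was about as large as the press force, so some light rubbing on a wall is possible.

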